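# Fetch the mustard pot from behind the spice jars

## Robot

A 7-joint arm with a two-finger parallel gripper is mounted at the origin on a cart in front of the work surface, level with it; the furniture and walls round the work are solid. World frame = base frame: x ahead of the robot, y to its left, z up, the work surface at z = 0. Lengths are in m, angles in rad, forces in N, time in s.
With the tool pointing down it reaches from about 0.35 to 0.9 m from the base axis. Payload 8.1 kg.
Tool frame: the origin (TCP) lies at the very end of the fingers, on their centre line; the grasp point (between the pads) lies arm.grip_point_offset behind it (arm.grip_point_offset is the distance from the TCP to the grasp point, in m); z points along the fingers, y is the line along which they close (so a half turn about z gives the same grasp; the last joint's range is limited). The gripper opens to 92 mm and grips with 3 to 60 N. Pads are 19 mm wide; open, the fingers measure 130 mm over their backs; the gripper's body (75 mm by 190 mm) begins 47 mm behind the grasp point.
Start: joints at [-1.22, 0.434, 0.025, 1.573, -0.012, 1.134, -0.075], TCP at [0.274, 0.562, 0.227] pointing down, gripper open.
Joint ranges: [-2.62, 2.62], [-0.44, 2.09], [-1.27, 1.32], [0.08, 2.57], [-1.32, 4.46], [0.12, 2], [-2.74, 2.74]. Speed limits (rad/s): [2.22, 2.22, 3.01, 3.01, 3.14, 3.14, 3.14].

## Interface

Orientations are given as a rotation vector (axis times angle).
In Python, from cell import arm gives the robot as it stands. The module is installed in compiled form; this text tells all that it offers.
- The arm moves only by the shell command python3 -m creep 'ROWS' [OPENING] [FORCE]. ROWS is JSON, a list of rows, each a list of 6 numbers: the shift along the tool's x, y, z scaled (see below), then the turn, a rotation vector about the tool's x, y, z scaled (see below). A call has 1 to 20 rows; each row shifts and turns the commanded pose from where the row before left it, along the tool's axes as they then stand; what a row does not reach is not made up. The controller multiplies each number of a shift by 0.4 m and each number of a turn by 120 degrees. A row lasts 1/12 s, in which the tool goes at most 41.7 mm and 7.16 degrees, less where a joint would pass 70% of its speed; a pose out of reach is approached as far as the arm can. A call with a number of a shift or a turn outside -1 to 1 is refused whole. A call with a gripper value outside its range is refused whole. OPENING is the closure, from -1 (fully open) to 1 (shut), set as the call begins (- or left out, the last holds). The fingers move at their own pace and stop on an object; FORCE is the grip in N (left out, the last holds). Time passes only in rows, so rows that do not move let the fingers close. It gives the time, the measured TCP pose, the force, the opening and the grip force at its end, in the units of the state.
- arm.observe(): the state, without advancing time (a new reading comes with each control period).
- arm.get_image(name): name is "side" or "top" or "wrist"; returns a dict with "frame" (420x560x3 uint8, red, green, blue), "intrinsics" (3x3 intrinsics, pixels), "rvec" (rotation vector, rad) and "tvec" (3), from world to camera coordinates, as OpenCV has them; the wrist camera has in their place "mount" (4x4, takes a point from camera to tool coordinates, whose origin is the TCP and whose axes are the flange's). Camera axes: x right, y down, z forward; pixel columns grow to the right and rows downward; lengths in m; the calibration is good to about 2 mm. The wrist camera is an equidistant fisheye: a pixel r from the principal point sees the ray r / f radians off the axis. A picture is of the moment at which its call begins: read the wrist's pose just before it. There is no depth.
- arm.sign_off(): hands the job in; it is judged then, once.
The state is a dict: "clock": time; "joints": joint angles; "dq": joint speeds; "joint_efforts": joint torques, N m; "position": TCP position; "ee_rot": TCP orientation; "force": force on the tool from outside, world axes, zero at the start; "ft_torque": the same for the moment, N m; "width": opening from 0.0 (shut) to 1.0 (fully open); "gripper_force": force on a finger pad.
Only numpy, scipy, OpenCV 4.12 (cv2) and the standard library are available. Lean on these libraries where they do the work, as an engineer would, in place of code of your own. Each camera call takes 0.05 s, during which the arm holds its last target. There are 200 camera calls.

## Task

The mustard pot stands at the back of the wooden condiment stand, behind the two spice jars and the salt shaker. Leaving the pot where it is, first stand all three of these upright on the marble board at the side; then set the pot upright in the middle of the round cork coaster, and only after that put the three back on the stand, each exactly where it stood before. Do not tip any of them over, and leave the cream mug alone.

Things in the scene. Friction and masses are not known exactly. Their poses are not given: they have to be found in the camera images.
- mustard_pot: lidded pot, blue glazed round body 52 mm in diameter, 40 mm high, with a fixed white lid with knob; 58 mm high over all, 0.16 kg. Grip the blue body across the stand's y; the row in front must be cleared first (about 10 mm in front of it, and taller). Origin: centre of its underside; z up. Starts at about x = +27 mm, y = 0 on the stand.
- spice_paprika: round glass spice jar with a dark blue and black cap top and a white and blue label, 41 mm in diameter over its whole height, 105 mm high, 0.11 kg. Origin: centre of its underside; z up. Stands in one of the three front places of the stand.
- spice_oregano: round glass spice jar with a plain black cap and a dark label with a green leaf, 41 mm in diameter over its whole height, 105 mm high, 0.11 kg. Origin: centre of its underside; z up. Stands in one of the three front places of the stand. (A similar jar near the wall is not part of the job.)
- salt_shaker: clear and grey salt shaker with a grey domed top, 44 mm in diameter up to 74 mm height, 34 mm above that, 90 mm high, 0.11 kg. Origin: centre of its underside; z up. Stands in one of the three front places of the stand.
- stand: fixed pale wooden stand, 140 (x) by 176 mm (y). Origin: centre of its underside; x points from front to back. Floor 12 mm above the worktop; back rail up to 45 mm, side cheeks (7 thick) 26, front lip 18. Front row at x = -30, y = -52, 0, +52 mm (within 4): no finger room between neighbours, so grip a jar high up, across the stand's x, fingertips above the pot's rim.
- side_board: fixed white marble board, 90 mm deep (x) by 180 mm wide (y), 10 mm high; flat top, no rim. Origin: centre of its underside, z up.
- coaster: fixed round cork coaster, 90 mm in diameter, 6 mm high, beyond the side board as seen from the robot. Origin: centre of its underside, z up.
- mug_blue: loose cream mug with a yellow band and a handle, 83 x 115 mm and 86 mm high, at the back; not to be moved. Origin: underside, at the middle of its extents (handle included), z up.
Not all that is in view belongs to the job. What is shaped like the spice_oregano but purple or red is not meant. There is more than one size of the mustard_pot; the job needs the smallest.

How it is judged:
By the outcome, as a careful person would: the job done as asked, in the order asked, and still so for the second after the job is handed in, with the robot touching nothing.
It also fails if it takes over 136 s, if anything falls off the work surface, if the arm or the gripper's body presses on something with over 40 N, if the wrist force passes 120 N, or if a joint passes its speed limit or range.

## Working session

There is one attempt and no reset: what is moved stays moved. The work goes in short steps, Python scripts to look and compute and a shell command to move; the robot and the scene stay as the last step left them, time stands still between calls to the robot, and variables do not carry over. Pictures are saved under pics/ and viewed, at most 14 in all, crops included, and the job is handed in when it is done.

```bash
mkdir -p pics
python3 - <<'E'
from cell import arm
import cv2
s=arm.observe(); print(s, arm.grip_point_offset)
for n in("side","top","wrist"):
    d=arm.get_image(n); cv2.imwrite(f"pics/{n}0.png",d["frame"][:,:,::-1])
    print(n,{k:v for k,v in d.items() if k!="frame"})
E
```

```text
{'clock': 0.0, 'joints': array([-1.21960586,  0.43518348,  0.02496739,  1.57408996, -0.01155989,
        1.13400722, -0.07510731]), 'dq': array([-0.0003455 ,  0.00019255,  0.00091402,  0.00101498, -0.00071713,
       -0.00269166,  0.00121192]), 'joint_efforts': array([-7.27320344e-05, -6.67861462e+01,  9.84961577e-01, -3.14460683e+01,
       -6.06267666e-02,  4.28814988e-02,  1.27233634e-04]), 'position': array([0.27382184, 0.56125729, 0.22597223]), 'ee_rot': array([-7.06756305e-01, -3.06088010e+00,  2.40927839e-03]), 'force': array([ 0.64317362,  0.19254708, -0.76263148]), 'ft_torque': array([-0.02827801, -0.04490515, -0.02247732]), 'gripper_force': 0.0, 'width': 1.0016846861391533} 0.0188
side {'intrinsics': array([[431.85672403,   0.        , 276.20072569],
       [  0.        , 431.85672403, 220.41991005],
       [  0.        ,   0.        ,   1.        ]]), 'rvec': array([ 2.04669215, -0.20465272,  0.09270052]), 'tvec': array([-0.53434498,  0.17784653,  0.63530118])}
top {'intrinsics': array([[516.95700162,   0.        , 280.88501427],
       [  0.        , 516.95700162, 207.07883287],
       [  0.        ,   0.        ,   1.        ]]), 'rvec': array([ 2.14102349, -2.12360628,  0.18607699]), 'tvec': array([0.18227117, 0.55980504, 1.08242308])}
wrist {'intrinsics': array([[325.1922621 ,   0.        , 283.09035008],
       [  0.        , 325.1922621 , 206.53165164],
       [  0.        ,   0.        ,   1.        ]]), 'mount': array([[ 6.67638812e-04, -9.67129962e-01, -2.54281714e-01,
         6.90590085e-02],
       [ 9.99999468e-01,  4.45866953e-04,  9.29784387e-04,
         2.24501191e-04],
       [-7.85846526e-04, -2.54282199e-01,  9.67129746e-01,
        -1.57774412e-01],
       [ 0.00000000e+00,  0.00000000e+00,  0.00000000e+00,
         1.00000000e+00]])}
```

View pics/top0.png

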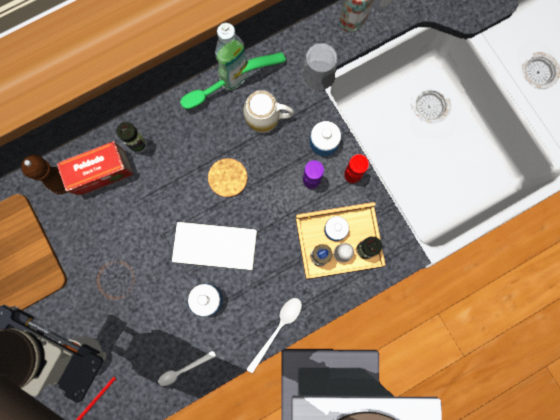

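View pics/side0.png

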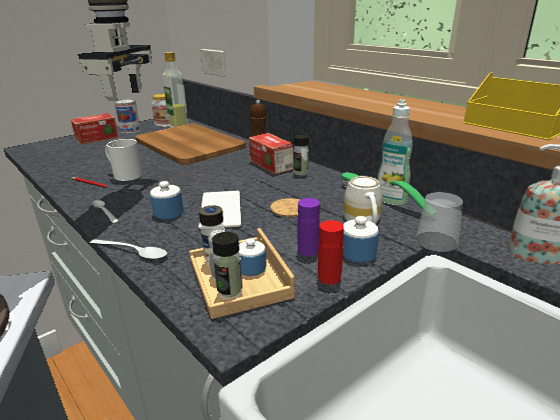

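The top view shows the stand at (341,241) with the small pot at (337,229). In front of it are the paprika jar (322,255), the salt shaker (345,252) and the oregano jar (370,247). The board is at (214,246), the coaster at (227,178) and the mug at (262,111).

Lookalikes:
- **Pots:** bigger ones at (325,137) and (204,300).
- **Jars:** purple (313,174), red (357,168) and a dark jar by the wall (130,135).

I choose the items on the stand.

```bash
cat > h.py <<'E'
import numpy as np,cv2
from scipy.spatial.transform import Rotation as R
from cell import arm
def ray(d,uv):
    Rm=cv2.Rodrigues(d["rvec"])[0]; c=-Rm.T@d["tvec"]
    v=Rm.T@np.linalg.inv(d["intrinsics"])@np.array([uv[0],uv[1],1.]); return c,v
def onz(d,uv,z):
    c,v=ray(d,uv); return (c+v*(z-c[2])/v[2])[:2]
def proj(d,p):
    return cv2.projectPoints(np.array([p],float),d["rvec"],d["tvec"],d["intrinsics"],None)[0].ravel()
def wproj(d,s,P):  # world point -> wrist pixel
    T=R.from_rotvec(s["ee_rot"]); pt=T.inv().apply(np.array(P)-s["position"])
    M=d["mount"]; pc=M[:3,:3].T@(pt-M[:3,3]); th=np.arctan2(np.hypot(*pc[:2]),pc[2]); K=d["intrinsics"]
    return K[:2,2]+K[0,0]*th*pc[:2]/np.hypot(*pc[:2])
def wonz(d,s,uv,z):
    K=d["intrinsics"]; q=(np.array(uv)-K[:2,2])/K[0,0]; r=np.hypot(*q); pc=np.r_[np.sin(r)*q/r,np.cos(r)]
    M=d["mount"]; T=R.from_rotvec(s["ee_rot"]); v=T.apply(M[:3,:3]@pc); c=T.apply(M[:3,3])+s["position"]
    return (c+v*(z-c[2])/v[2])[:2]
E
python3 - <<'E'
from h import *
d=arm.get_image("top"); im=d["frame"]; hsv=cv2.cvtColor(im,cv2.COLOR_RGB2HSV)
print("base px",proj(d,[0,0,0]))
def rect(m,roi,z,name):
    x0,y0,x1,y1=roi; mm=np.zeros_like(m); mm[y0:y1,x0:x1]=m[y0:y1,x0:x1]
    c=max(cv2.findContours(mm,cv2.RETR_EXTERNAL,cv2.CHAIN_APPROX_NONE)[0],key=cv2.contourArea)
    w=np.array([onz(d,p[0],z) for p in cv2.convexHull(c)],np.float32)*1000
    print(name,cv2.minAreaRect(w),cv2.minEnclosingCircle(w))
rect(cv2.inRange(hsv,(0,0,170),(180,60,255)),(160,210,270,280),.01,"board")
rect(cv2.inRange(hsv,(8,90,120),(28,255,255)),(195,145,258,210),.006,"coaster")
rect(cv2.inRange(hsv,(8,50,120),(30,255,255)),(288,195,395,285),.02,"stand")
for n,p,z in(("pap",(322,255),.117),("salt",(345,252),.102),("oreg",(370,247),.117),("pot",(337,229),.07)): print(n,onz(d,p,z)*1000)
cv2.imwrite("pics/crop1.png",cv2.resize(im[190:290,160:400],None,fx=3.3,fy=3.3,interpolation=cv2.INTER_CUBIC)[:,:,::-1])
E
```

```text
base px [367.9363315 474.4374479]
board ((477.3238525390625, 335.3697509765625), (180.96250915527344, 91.2129135131836), 84.69497680664062) ((477.6532287597656, 335.2129821777344), 99.19938659667969)
coaster ((634.8414916992188, 309.8157653808594), (89.30902862548828, 89.66165924072266), 0.4962940812110901) ((634.4871215820312, 310.3934631347656), 45.805686950683594)
stand ((491.4292907714844, 54.37151336669922), (145.9486846923828, 183.52366638183594), 9.747710227966309) ((491.25811767578125, 54.119998931884766), 114.50238800048828)
pap [448.79008548 103.12160655]
salt [456.52837683  54.69250748]
oreg [465.76768561   5.80288883]
pot [508.1249097   67.04322883]
```

View pics/crop1.png

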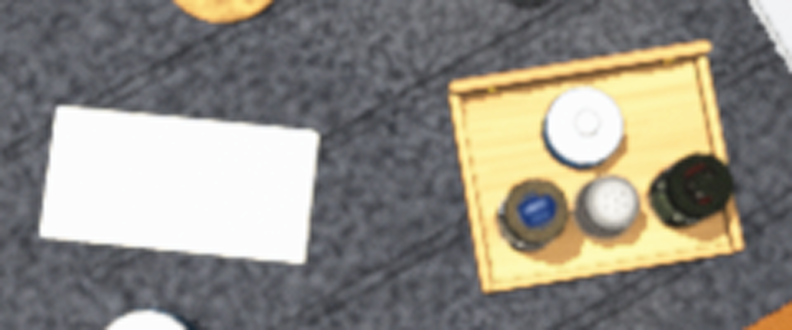

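The crop confirms the choice. From left to right, the front row is the paprika jar (blue cap print), the grey-domed salt shaker and the oregano jar (black cap), with the small pot behind. Next I'll compute the move to a hover over the stand.

```bash
cat > go.py <<'E'
# usage: go.py x y z yaw(deg, direction of tool y) in mm : prints turn (units), then shift in tool axes AFTER the turn (units) 
import sys; from h import *
def plan(x,y,z,yaw,s=None):
    s=s or arm.observe(); a=np.radians(yaw); yt=np.array([np.cos(a),np.sin(a),0]); zt=np.array([0,0,-1.])
    T=R.from_matrix(np.c_[np.cross(yt,zt),yt,zt]); C=R.from_rotvec(s["ee_rot"])
    rv=(C.inv()*T).as_rotvec(degrees=True); d=np.array([x,y,z])/1000-s["position"]
    print("turn/120",np.round(rv/120,4),"shift/0.4 after turn",np.round(T.inv().apply(d)/.4,4),"before turn",np.round(C.inv().apply(d)/.4,4),"rows>=%.1f"%(np.linalg.norm(d)/.04))
if __name__=="__main__": plan(*map(float,sys.argv[1:]))
E
python3 go.py 450 60 260 9.75
```

```text
turn/120 [-4.000e-04  2.000e-04  4.521e-01] shift/0.4 after turn [-1.3102  0.2217 -0.0844] before turn [-0.9454 -0.9338 -0.0835] rows>=13.3
```

```bash
python3 -m creep '[[0,0,0,0,0,0.05],[0,0,0,0,0,0.05],[0,0,0,0,0,0.05],[0,0,0,0,0,0.05],[0,0,0,0,0,0.05],[0,0,0,0,0,0.05],[0,0,0,0,0,0.05],[0,0,0,0,0,0.05],[0,0,0,0,0,0.052],[0,0,0,0,0,0]]' -1
python3 -m creep '[[-0.082,0.014,-0.005,0,0,0],[-0.082,0.014,-0.005,0,0,0],[-0.082,0.014,-0.005,0,0,0],[-0.082,0.014,-0.005,0,0,0],[-0.082,0.014,-0.005,0,0,0],[-0.082,0.014,-0.005,0,0,0],[-0.082,0.014,-0.005,0,0,0],[-0.082,0.014,-0.005,0,0,0],[-0.082,0.014,-0.005,0,0,0],[-0.082,0.014,-0.005,0,0,0],[-0.082,0.014,-0.005,0,0,0],[-0.082,0.014,-0.005,0,0,0],[-0.082,0.014,-0.005,0,0,0],[-0.082,0.014,-0.005,0,0,0],[-0.082,0.014,-0.005,0,0,0],[-0.082,0.014,-0.005,0,0,0],[0,0,0,0,0,0],[0,0,0,0,0,0]]'
python3 go.py 450 60 260 9.75
python3 - <<'E'
from h import *
s=arm.observe(); d=arm.get_image("wrist"); cv2.imwrite("pics/w1.png",d["frame"][:,:,::-1])
for n,p in(("pap",(448.8,103.1,117)),("salt",(456.5,54.7,102)),("oreg",(465.8,5.8,117)),("pot",(508,67,70))): print(n,wproj(d,s,np.array(p)/1000))
E
```

```text
clock: 1.03
position: [0.2738, 0.5617, 0.2265]
ee_rot: [2.03, 2.397, -0.001]
force: [0.0, 0.9, -0.1]
width: 1.001
gripper_force: 0.0
clock: 2.53
position: [0.4516, 0.0579, 0.259]
ee_rot: [2.025, 2.401, 0.0]
force: [-0.5, 1.2, -0.7]
width: 1.0
gripper_force: 0.0
turn/120 [ 0.0003  0.0001 -0.0004] shift/0.4 after turn [ 0.0059 -0.0031 -0.0026] before turn [ 0.0059 -0.0031 -0.0026] rows>=0.1
pap [288.77448921 148.884594  ]
salt [287.74702675 197.02379881]
oreg [288.65489815 249.32676948]
pot [335.494389   187.48139756]
```

View pics/w1.png

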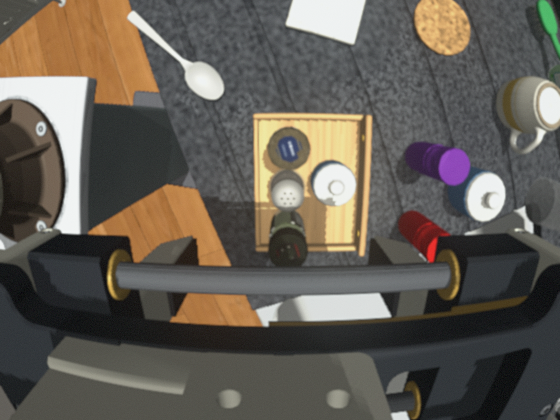

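The wrist view agrees with the top view: paprika cap (289,148), salt (287,194), oregano (288,248) and pot knob (336,187), all square to the stand. I'll refine these with masks and check that the stand's geometry is consistent.

Run:
```python
from h import *
s=arm.observe(); d=arm.get_image("wrist"); im=d["frame"]; t=arm.get_image("top")
g=cv2.medianBlur(cv2.cvtColor(im,cv2.COLOR_RGB2GRAY),3)
big=cv2.resize(im[100:270,240:390],None,fx=3.5,fy=3.5,interpolation=cv2.INTER_CUBIC)
print("topcam centre",-cv2.Rodrigues(t["rvec"])[0].T@t["tvec"])
P={"pap":(289,148,.117,20.5),"salt":(287,192,.086,22),"oreg":(288,248,.117,20.5),"lid":(333,184,.052,26)}
for n,(u,v,z,r) in P.items(): print(n,np.round(wonz(d,s,(u,v),z)*1000,1))
for n,uv,z in(("FL",(254,114),.018),("FR",(256,252),.018),("BL",(371,115),.045),("BR",(365,255),.045)): print(n,np.round(wonz(d,s,uv,z)*1000,1))
for n,(u,v,z,r) in P.items():
    c=wonz(d,s,(u,v),z); 
    ring=np.array([wproj(d,s,[c[0]+r/1000*np.cos(a),c[1]+r/1000*np.sin(a),z]) for a in np.linspace(0,6.28,40)])
    cv2.polylines(big,[((ring-[240,100])*3.5).astype(np.int32)],True,(255,0,255),1)
a=np.radians(9.75); cx=np.array([.4885,.054])
for z in(.018,.045):
    q=np.array([wproj(d,s,[*(cx+np.array([i*np.cos(a)-j*np.sin(a),i*np.sin(a)+j*np.cos(a)])),z]) for i,j in((-.07,-.088),(.07,-.088),(.07,.088),(-.07,.088))])
    cv2.polylines(big,[((q-[240,100])*3.5).astype(np.int32)],True,(0,255,255) if z<.03 else (0,255,0),1)
cv2.imwrite("pics/w2.png",big[:,:,::-1])
```

```text
topcam centre [0.36463068 0.18823111 1.16183377]
pap [448.3 105.6]
salt [455.1  58. ]
oreg [464.5   8.9]
lid [507.2  69.3]
FL [402.2 132.5]
FR [432.1 -43.3]
BL [537.  156.3]
BR [568.8 -13.5]
```

View pics/w2.png

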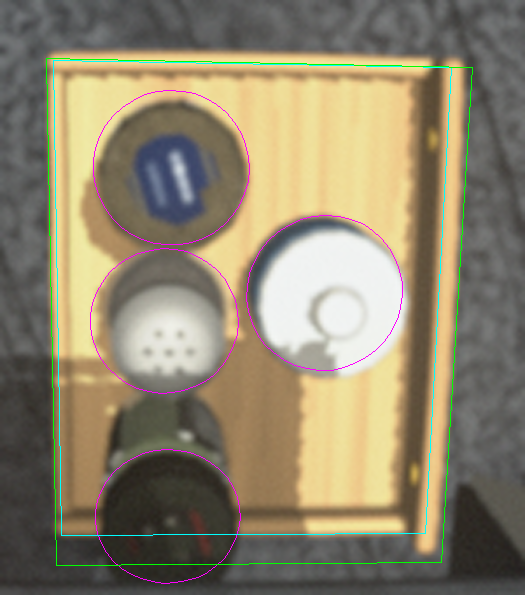

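The masks agree to about 2 mm: paprika (448.5,103.5), salt (456,55.5), oregano (465,7.5) and pot (508,68) mm, with a stand yaw of 9.75°. I'll start with the paprika jar.

```bash
python3 go.py 448.5 103.5 76 9.75
```

```text
turn/120 [-0.0002 -0.0001  0.0016] shift/0.4 after turn [0.1061 0.0123 0.4564] before turn [0.106  0.0128 0.4564] rows>=4.7
```

```bash
python3 -m creep '[[0.053,0.006,0,0,0,0.0016],[0.053,0.006,0,0,0,0],[0,0,0.08,0,0,0],[0,0,0.08,0,0,0],[0,0,0.06,0,0,0],[0,0,0.05,0,0,0],[0,0,0.03,0,0,0],[0,0,0,0,0,0],[0,0,0,0,0,0]]' -0.4 20; python3 go.py 448.5 103.5 76 9.75
python3 - <<'E'
from h import *
d=arm.get_image("wrist"); cv2.imwrite("pics/w3.png",d["frame"][:,:,::-1])
E
```

```text
clock: 3.43
position: [0.4482, 0.1032, 0.1385]
ee_rot: [-2.025, -2.401, 0.002]
force: [0.4, 0.3, 0.2]
width: 0.699
gripper_force: 0.0
turn/120 [-0.0008  0.0001 -0.0004] shift/0.4 after turn [0.0006 0.0009 0.1561] before turn [0.0007 0.0011 0.1561] rows>=1.6
```

View pics/w3.png

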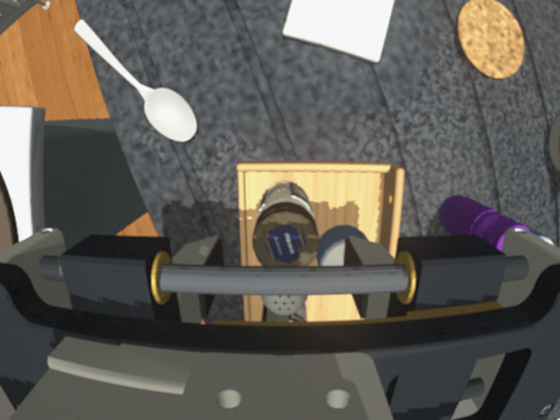

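The jar cap at (285,240) sits midway between the fingers at 210 and 362. I'll go down, close and lift.

```bash
python3 -m creep '[[0,0,0.05,0,0,0],[0,0,0.05,0,0,0],[0,0,0.036,0,0,0],[0,0,0.02,0,0,0],[0,0,0,0,0,0],[0,0,0,0,0,0]]'; python3 -m creep '[[0,0,0,0,0,0],[0,0,0,0,0,0],[0,0,0,0,0,0],[0,0,0,0,0,0],[0,0,0,0,0,0],[0,0,0,0,0,0],[0,0,0,0,0,0],[0,0,0,0,0,0]]' 1 20; python3 go.py 482 390 176 9.75
```

```text
clock: 3.98
position: [0.4493, 0.1026, 0.077]
ee_rot: [2.028, 2.399, 0.001]
force: [0.5, 0.3, -0.3]
width: 0.702
gripper_force: 0.0
clock: 4.65
position: [0.4492, 0.1025, 0.0768]
ee_rot: [2.028, 2.399, 0.001]
force: [-0.5, 0.6, 7.4]
width: 0.441
gripper_force: 20.0
turn/120 [ 0.0004 -0.0002 -0.0016] shift/0.4 after turn [ 0.6945  0.2024 -0.2481] before turn [ 0.6953  0.2004 -0.2477] rows>=7.6
```

```bash
python3 -m creep '[[0,0,-0.02,0,0,0],[0,0,-0.05,0,0,0],[0,0,-0.06,0,0,0],[0,0,-0.06,0,0,0],[0,0,-0.06,0,0,0],[0.04,0.012,0,0,0,0],[0.075,0.022,0,0,0,0],[0.085,0.024,0,0,0,0],[0.085,0.024,0,0,0,0],[0.085,0.024,0,0,0,0],[0.085,0.024,0,0,0,0],[0.085,0.024,0,0,0,0],[0.075,0.022,0,0,0,0],[0.05,0.014,0,0,0,0],[0.03,0.01,0,0,0,0],[0,0,0,0,0,0],[0,0,0,0,0,0]]'; python3 go.py 482 390 75.5 9.75
```

```text
clock: 6.07
position: [0.4815, 0.3889, 0.1762]
ee_rot: [2.028, 2.398, -0.002]
force: [-0.2, -0.7, -2.0]
width: 0.442
gripper_force: 20.0
turn/120 [-0.0002  0.0006 -0.0016] shift/0.4 after turn [0.0026 0.0017 0.2516] before turn [0.003  0.0018 0.2516] rows>=2.5
```

```bash
python3 -m creep '[[0,0,0.05,0,0,0],[0,0,0.06,0,0,0],[0,0,0.06,0,0,0],[0,0,0.04,0,0,0],[0,0,0.02,0,0,0],[0,0,0.01,0,0,0],[0,0,0.008,0,0,0],[0,0,0.003,0,0,0],[0,0,0,0,0,0],[0,0,0,0,0,0]]'
```

```text
clock: 6.9
position: [0.482, 0.39, 0.0769]
ee_rot: [2.029, 2.399, 0.002]
force: [0.4, 0.2, -0.3]
width: 0.438
gripper_force: 20.0
```

```bash
python3 -m creep '[[0,0,0.003,0,0,0],[0,0,0.003,0,0,0],[0,0,0,0,0,0],[0,0,0,0,0,0]]'
```

```text
clock: 7.23
position: [0.4821, 0.3902, 0.0748]
ee_rot: [-2.028, -2.399, -0.003]
force: [-1.5, -1.5, 7.8]
width: 0.441
gripper_force: 20.0
```

```bash
python3 -m creep '[[0,0,0,0,0,0],[0,0,0,0,0,0],[0,0,0,0,0,0],[0,0,0,0,0,0],[0,0,-0.03,0,0,0],[0,0,-0.06,0,0,0],[0,0,-0.06,0,0,0],[0,0,-0.06,0,0,0],[0,0,-0.04,0,0,0],[0,0,0,0,0,0]]' -0.4; python3 go.py 456 55.5 120 9.75;  python3 - <<'E'
from h import *
d=arm.get_image("wrist"); cv2.imwrite("pics/w4.png",d["frame"][:,:,::-1])
E
```

```text
clock: 8.07
position: [0.4835, 0.3908, 0.1782]
ee_rot: [2.029, 2.398, 0.01]
force: [0.1, 1.5, 0.7]
width: 0.702
gripper_force: 0.0
turn/120 [ 0.0026 -0.0017 -0.0017] shift/0.4 after turn [-0.8146 -0.2097  0.1456] before turn [-0.8159 -0.2075  0.1415] rows>=8.5
```

View pics/w4.png

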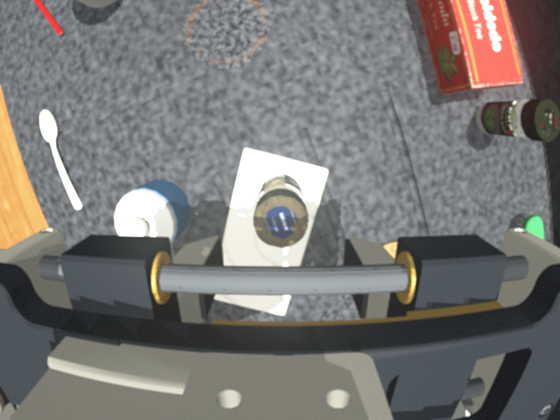

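The paprika jar stands upright on the board, its cap at (280,218). Salt shaker next.

```bash
python3 -m creep '[[-0.05,-0.012,0,0,0,-0.0017],[-0.085,-0.022,0,0,0,0],[-0.085,-0.022,0,0,0,0],[-0.085,-0.022,0,0,0,0],[-0.085,-0.022,0,0,0,0],[-0.085,-0.022,0,0,0,0],[-0.085,-0.022,0,0,0,0],[-0.085,-0.022,0,0,0,0],[-0.085,-0.022,0,0,0,0],[-0.055,-0.014,0,0,0,0],[-0.03,-0.008,0,0,0,0],[0,0,0.05,0,0,0],[0,0,0.05,0,0,0],[0,0,0.04,0,0,0],[0,0,0,0,0,0],[0,0,0,0,0,0]]' -0.4; python3 go.py 456 55.5 62 9.75;  python3 - <<'E'
from h import *
d=arm.get_image("wrist"); cv2.imwrite("pics/w5.png",cv2.resize(d["frame"][130:330,150:430],None,fx=2.5,fy=2.5)[:,:,::-1])
E
```

```text
clock: 9.45
position: [0.453, 0.0539, 0.1169]
ee_rot: [-2.024, -2.401, 0.004]
force: [-0.3, -0.8, 0.4]
width: 0.697
gripper_force: 0.0
turn/120 [-0.0013  0.0003 -0.    ] shift/0.4 after turn [0.0028 0.008  0.1373] before turn [0.0029 0.0083 0.1373] rows>=1.4
```

View pics/w5.png

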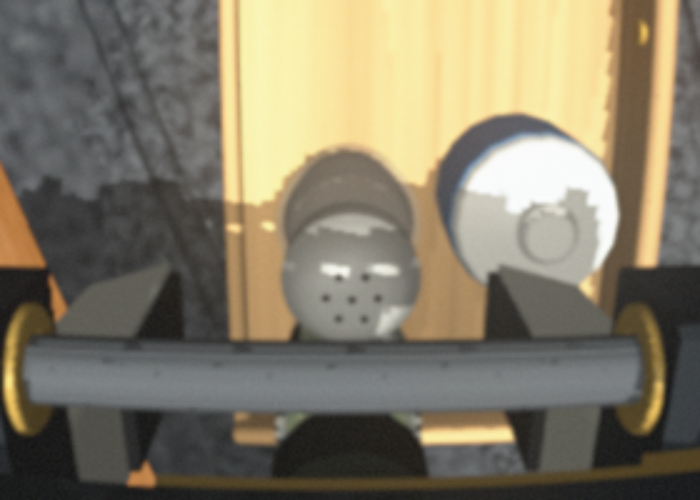

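The salt dome at (351,280) in the crop is about 3.6 mm to +y of the tool, which agrees with the computed shift. The pot's knob is near the rear finger's path, so I'll narrow the opening and keep the tips at about z = 67.

```bash
python3 -m creep '[[0.002,0.005,0,0,0,0],[0.001,0.004,0,0,0,0],[0,0,0.03,0,0,0],[0,0,0.03,0,0,0],[0,0,0.02,0,0,0],[0,0,0.02,0,0,0],[0,0,0.015,0,0,0],[0,0,0.01,0,0,0],[0,0,0,0,0,0],[0,0,0,0,0,0]]' -0.09; python3 -m creep '[[0,0,0,0,0,0],[0,0,0,0,0,0],[0,0,0,0,0,0],[0,0,0,0,0,0],[0,0,0,0,0,0]]' 1 20;  python3 go.py 477 335 165 9.75
```

```text
clock: 10.33
position: [0.4574, 0.056, 0.0676]
ee_rot: [-2.024, -2.402, 0.0]
force: [-0.4, 0.5, 0.4]
width: 0.549
gripper_force: 0.0
clock: 10.75
position: [0.4575, 0.0561, 0.0677]
ee_rot: [2.024, 2.402, 0.001]
force: [-0.4, 0.2, 2.1]
width: 0.362
gripper_force: 19.8
turn/120 [ 0.0002 -0.0001  0.0002] shift/0.4 after turn [ 0.679   0.1663 -0.2432] before turn [ 0.6789  0.1666 -0.243 ] rows>=7.4
```

Width reads 33 mm, so it's holding the narrow top. I'll check from the side.

Run:
```python
from h import *
d=arm.get_image("side"); cv2.imwrite("pics/s1.png",cv2.resize(d["frame"][150:320,150:350],None,fx=3.5,fy=3.5,interpolation=cv2.INTER_CUBIC)[:,:,::-1])
```

```text
(no output)
```

View pics/s1.png

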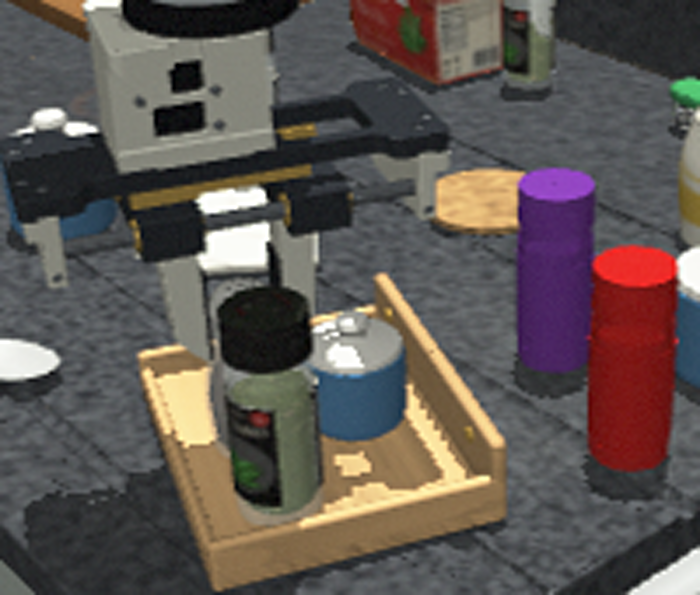

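The grip looks straight and upright in the side view. I'll lift slowly and carry.

```bash
python3 -m creep '[[0,0,-0.01,0,0,0],[0,0,-0.02,0,0,0],[0,0,-0.05,0,0,0],[0,0,-0.06,0,0,0],[0,0,-0.06,0,0,0],[0,0,-0.043,0,0,0],[0.03,0.008,0,0,0,0],[0.07,0.017,0,0,0,0],[0.08,0.02,0,0,0,0],[0.08,0.02,0,0,0,0],[0.08,0.02,0,0,0,0],[0.08,0.02,0,0,0,0],[0.08,0.02,0,0,0,0],[0.07,0.017,0,0,0,0],[0.06,0.014,0,0,0,0],[0.03,0.007,0,0,0,0],[0.019,0.004,0,0,0,0],[0,0,0,0,0,0],[0,0,0,0,0,0]]'; python3 go.py 477 335 66 9.75;python3 - <<'E'
from h import *
d=arm.get_image("side"); cv2.imwrite("pics/s2.png",cv2.resize(d["frame"][80:280,90:350],None,fx=3,fy=3,interpolation=cv2.INTER_CUBIC)[:,:,::-1])
E
```

```text
clock: 12.38
position: [0.4773, 0.3335, 0.1648]
ee_rot: [2.025, 2.401, -0.001]
force: [-0.2, -1.6, -0.4]
width: 0.364
gripper_force: 19.7
turn/120 [-0.0001  0.0005 -0.0004] shift/0.4 after turn [ 0.0038 -0.      0.247 ] before turn [0.004 0.    0.247] rows>=2.5
```

View pics/s2.png

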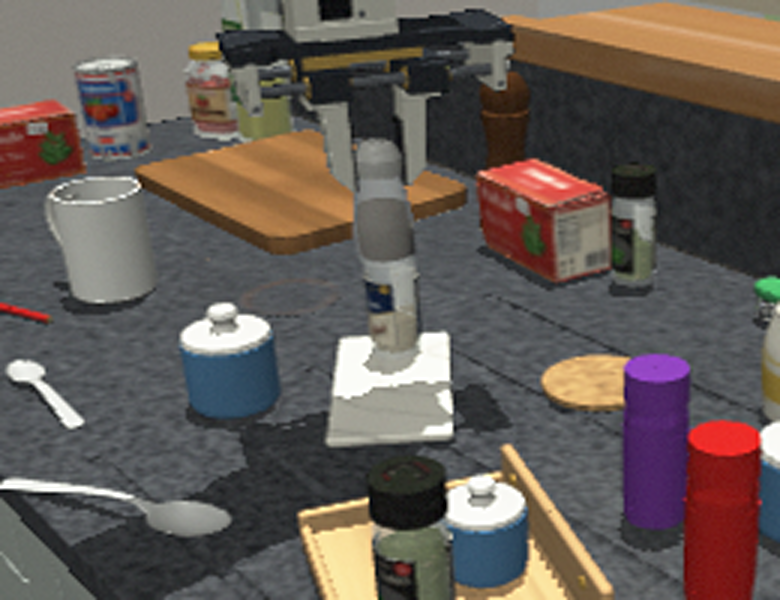

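The shaker hangs upright, and its slight lean matches the perspective of the mug at left. I'll lower it.

```bash
python3 -m creep '[[0.002,0,0.05,0,0,0],[0.002,0,0.06,0,0,0],[0,0,0.06,0,0,0],[0,0,0.04,0,0,0],[0,0,0.02,0,0,0],[0,0,0.01,0,0,0],[0,0,0.004,0,0,0],[0,0,0.002,0,0,0],[0,0,0.002,0,0,0],[0,0,0,0,0,0],[0,0,0,0,0,0]]'
```

```text
clock: 13.35
position: [0.4772, 0.3368, 0.0662]
ee_rot: [2.024, 2.402, 0.002]
force: [0.6, 0.3, -0.8]
width: 0.361
gripper_force: 19.7
```

```bash
python3 -m creep '[[0,0,0.0015,0,0,0],[0,0,0.0015,0,0,0],[0,0,0,0,0,0],[0,0,0,0,0,0]]'
```

```text
clock: 13.68
position: [0.4771, 0.337, 0.0656]
ee_rot: [-2.024, -2.402, -0.002]
force: [-3.9, -0.6, 11.4]
width: 0.36
gripper_force: 20.4
```

```bash
python3 -m creep '[[0,0,0,0,0,0],[0,0,0,0,0,0],[0,0,0,0,0,0],[0,0,0,0,0,0],[0,0,-0.03,0,0,0],[0,0,-0.06,0,0,0],[0,0,-0.06,0,0,0],[0,0,-0.06,0,0,0],[0,0,-0.06,0,0,0],[0,0,0,0,0,0]]' -0.4; python3 go.py 465 7.5 125 9.75
```

```text
clock: 14.52
position: [0.4793, 0.3378, 0.1778]
ee_rot: [2.024, 2.401, 0.012]
force: [1.1, 1.0, -0.5]
width: 0.699
gripper_force: 0.0
turn/120 [ 0.0031 -0.0019 -0.0001] shift/0.4 after turn [-0.8078 -0.175   0.132 ] before turn [-0.8083 -0.1756  0.1278] rows>=8.4
```

```bash
python3 -m creep '[[-0.05,-0.011,0,0,0,0],[-0.085,-0.018,0,0,0,0],[-0.085,-0.018,0,0,0,0],[-0.085,-0.018,0,0,0,0],[-0.085,-0.018,0,0,0,0],[-0.085,-0.018,0,0,0,0],[-0.085,-0.018,0,0,0,0],[-0.085,-0.018,0,0,0,0],[-0.085,-0.018,0,0,0,0],[-0.05,-0.011,0,0,0,0],[-0.028,-0.008,0,0,0,0],[0,0,0.05,0,0,0],[0,0,0.05,0,0,0],[0,0,0.03,0,0,0],[0,0,0,0,0,0],[0,0,0,0,0,0]]'; python3 go.py 465 7.5 76 9.75;  python3 - <<'E'
from h import *
d=arm.get_image("wrist"); cv2.imwrite("pics/w6.png",cv2.resize(d["frame"][130:330,150:430],None,fx=2.5,fy=2.5)[:,:,::-1])
E
```

```text
clock: 15.85
position: [0.4628, 0.006, 0.1205]
ee_rot: [-2.024, -2.402, 0.001]
force: [0.5, 0.4, 0.5]
width: 0.7
gripper_force: 0.0
turn/120 [-0.0005  0.0001 -0.0001] shift/0.4 after turn [0.0027 0.006  0.1112] before turn [0.0027 0.0061 0.1112] rows>=1.1
```

View pics/w6.png

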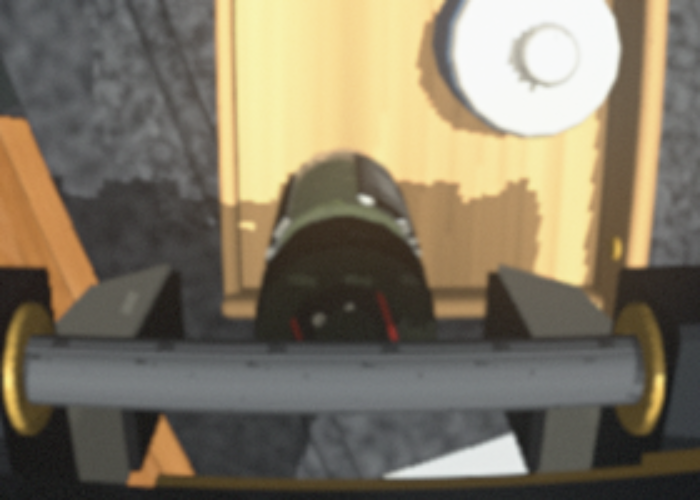

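The oregano cap centre at (346,300) in the crop is 2.4 mm to +y of the tool, matching the plan. I'll descend and grip.

```bash
python3 -m creep '[[0.002,0.004,0,0,0,0],[0.001,0.002,0,0,0,0],[0,0,0.04,0,0,0],[0,0,0.03,0,0,0],[0,0,0.02,0,0,0],[0,0,0.015,0,0,0],[0,0,0.006,0,0,0],[0,0,0,0,0,0],[0,0,0,0,0,0]]'; python3 -m creep '[[0,0,0,0,0,0],[0,0,0,0,0,0],[0,0,0,0,0,0],[0,0,0,0,0,0],[0,0,0,0,0,0],[0,0,0,0,0,0],[0,0,0,0,0,0]]' 1 20;  python3 go.py 472 280 176 9.75
```

```text
clock: 16.65
position: [0.4655, 0.0078, 0.0763]
ee_rot: [2.024, 2.402, 0.001]
force: [0.4, 0.1, 0.1]
width: 0.703
gripper_force: 0.0
clock: 17.23
position: [0.4654, 0.0079, 0.0761]
ee_rot: [2.024, 2.402, 0.0]
force: [-1.1, -0.8, 3.3]
width: 0.444
gripper_force: 20.0
turn/120 [ 0.0002 -0.      0.0001] shift/0.4 after turn [ 0.6676  0.1315 -0.2498] before turn [ 0.6676  0.1318 -0.2497] rows>=7.2
```

```bash
python3 -m creep '[[0,0,-0.02,0,0,0],[0,0,-0.05,0,0,0],[0,0,-0.06,0,0,0],[0,0,-0.06,0,0,0],[0,0,-0.06,0,0,0],[0.03,0.006,0,0,0,0],[0.07,0.014,0,0,0,0],[0.08,0.016,0,0,0,0],[0.08,0.016,0,0,0,0],[0.08,0.016,0,0,0,0],[0.08,0.016,0,0,0,0],[0.08,0.016,0,0,0,0],[0.07,0.014,0,0,0,0],[0.05,0.01,0,0,0,0],[0.03,0.006,0,0,0,0],[0.02,0.004,0,0,0,0],[0,0,0,0,0,0],[0,0,0,0,0,0]]'; python3 go.py 472 280 75 9.75
```

```text
clock: 18.73
position: [0.4727, 0.2798, 0.176]
ee_rot: [2.025, 2.401, -0.001]
force: [0.1, 0.1, -0.2]
width: 0.437
gripper_force: 20.0
turn/120 [-0.0001  0.0004 -0.0003] shift/0.4 after turn [ 0.0008 -0.0016  0.2524] before turn [ 0.001  -0.0016  0.2524] rows>=2.5
```

```bash
python3 -m creep '[[0,0,0.05,0,0,0],[0,0,0.06,0,0,0],[0,0,0.06,0,0,0],[0,0,0.04,0,0,0],[0,0,0.02,0,0,0],[0,0,0.01,0,0,0],[0,0,0.006,0,0,0],[0,0,0.003,0,0,0],[0,0,0,0,0,0],[0,0,0,0,0,0]]'
```

```text
clock: 19.57
position: [0.4731, 0.2813, 0.0771]
ee_rot: [2.024, 2.402, 0.002]
force: [-0.5, 0.3, -1.4]
width: 0.439
gripper_force: 20.0
```

```bash
python3 -m creep '[[0,0,0.004,0,0,0],[0,0,0.003,0,0,0],[0,0,0.001,0,0,0],[0,0,0,0,0,0],[0,0,0,0,0,0]]'
```

```text
clock: 19.98
position: [0.4728, 0.2815, 0.074]
ee_rot: [-2.024, -2.402, -0.002]
force: [-2.9, -0.9, 9.9]
width: 0.441
gripper_force: 20.0
```

```bash
python3 -m creep '[[0,0,0,0,0,0],[0,0,0,0,0,0],[0,0,0,0,0,0],[0,0,0,0,0,0],[0,0,-0.03,0,0,0],[0,0,-0.06,0,0,0],[0,0,-0.06,0,0,0],[0,0,-0.06,0,0,0],[0,0,-0.06,0,0,0],[0,0,-0.03,0,0,0],[0,0,0,0,0,0]]' -0.4; python3 go.py 508 68 160 99.75; python3 go.py 508 68 160 -80.25; python3 -c "
from cell import arm
print(arm.observe()['joints'])"
```

```text
clock: 20.9
position: [0.4741, 0.2818, 0.1959]
ee_rot: [2.024, 2.402, 0.007]
force: [0.2, 0.1, 0.9]
width: 0.7
gripper_force: 0.0
turn/120 [ 2.5e-03  7.0e-04 -7.5e-01] shift/0.4 after turn [ 0.007  -0.5411  0.0899] before turn [-0.5414 -0.0074  0.0885] rows>=5.5
turn/120 [ 7.0e-04 -2.5e-03  7.5e-01] shift/0.4 after turn [-0.007   0.5411  0.0899] before turn [-0.5414 -0.0074  0.0885] rows>=5.5
[-0.98038467  0.3564186   0.46337804  1.82753749 -0.18779172  0.99582195
 -0.27001121]
```

```bash
python3 -m creep '[[-0.04,-0.0005,0,0,0,0],[-0.08,-0.001,0,0,0,0],[-0.08,-0.001,0,0,0,0],[-0.08,-0.001,0,0,0,0],[-0.08,-0.001,0,0,0,0],[-0.08,-0.001,0,0,0,0],[-0.07,-0.001,0,0,0,0],[-0.03,-0.001,0,0,0,0],[0,0,0,0,0,0]]' -1;  python3 -m creep '[[0,0,0,0,0,-0.05],[0,0,0,0,0,-0.05],[0,0,0,0,0,-0.05],[0,0,0,0,0,-0.05],[0,0,0,0,0,-0.05],[0,0,0,0,0,-0.05],[0,0,0,0,0,-0.05],[0,0,0,0,0,-0.05],[0,0,0,0,0,-0.05],[0,0,0,0,0,-0.05],[0,0,0,0,0,-0.05],[0,0,0,0,0,-0.05],[0,0,0,0,0,-0.05],[0,0,0,0,0,-0.05],[0,0,0,0,0,-0.05],[0,0,0,0,0,0],[0,0,0,0,0,0]]'; python3 go.py 508 68 20 99.75
python3 - <<'E'
from h import *
s=arm.observe();print(s["joints"][6]);d=arm.get_image("wrist"); cv2.imwrite("pics/w7.png",d["frame"][:,:,::-1])
print(wproj(d,s,[.508,.068,.07]))
E
```

```text
clock: 21.65
position: [0.5062, 0.0637, 0.1925]
ee_rot: [2.03, 2.397, -0.002]
force: [0.0, -0.5, 0.0]
width: 0.999
gripper_force: 0.0
clock: 23.07
position: [0.5059, 0.0684, 0.1925]
ee_rot: [0.264, -3.13, -0.001]
force: [0.0, -0.5, 1.0]
width: 1.001
gripper_force: 0.0
turn/120 [ 0.0002 -0.0004 -0.001 ] shift/0.4 after turn [-0.005  -0.0019  0.4313] before turn [-0.0054 -0.0021  0.4313] rows>=4.3
1.5748375263143028
[281.12558538 203.3214938 ]
```

View pics/w7.png

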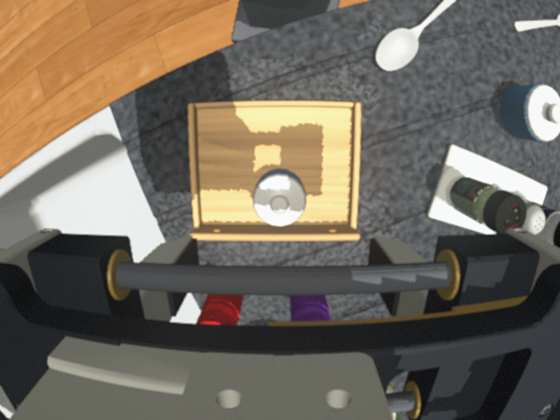

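The pot knob at (280,205) is within about 2 px of the prediction, and the fingers will clear the cheeks at columns 190 and 360. I'll go down on the pot.

```bash
python3 -m creep '[[-0.005,-0.002,0.05,0,0,-0.001],[0,0,0.08,0,0,0],[0,0,0.08,0,0,0],[0,0,0.08,0,0,0],[0,0,0.06,0,0,0],[0,0,0.04,0,0,0],[0,0,0.025,0,0,0],[0,0,0.014,0,0,0],[0,0,0,0,0,0],[0,0,0,0,0,0]]' -0.56; python3 -m creep '[[0,0,0,0,0,0],[0,0,0,0,0,0],[0,0,0,0,0,0],[0,0,0,0,0,0],[0,0,0,0,0,0],[0,0,0,0,0,0],[0,0,0,0,0,0]]' 1 20;  python3 go.py 634.7 310 140 99.75
```

```text
clock: 23.95
position: [0.5088, 0.0674, 0.0221]
ee_rot: [-0.27, 3.129, 0.0]
force: [-0.1, -0.1, 0.3]
width: 0.78
gripper_force: 0.0
clock: 24.53
position: [0.5089, 0.0672, 0.0222]
ee_rot: [-0.27, 3.129, 0.0]
force: [-0.8, -0.2, 6.6]
width: 0.555
gripper_force: 20.0
turn/120 [0.     0.0005 0.001 ] shift/0.4 after turn [-0.4128  0.5449 -0.2946] before turn [-0.4143  0.5441 -0.294 ] rows>=7.4
```

```bash
python3 -m creep '[[0,0,-0.02,0,0,0],[0,0,-0.05,0,0,0],[0,0,-0.07,0,0,0],[0,0,-0.07,0,0,0],[0,0,-0.07,0,0,0],[0,0,-0.02,0,0,0],[-0.02,0.026,0,0,0,0],[-0.04,0.055,0,0,0,0],[-0.05,0.066,0,0,0,0],[-0.05,0.066,0,0,0,0],[-0.05,0.066,0,0,0,0],[-0.05,0.066,0,0,0,0],[-0.05,0.066,0,0,0,0],[-0.05,0.066,0,0,0,0],[-0.03,0.04,0,0,0,0],[-0.023,0.027,0,0,0,0],[0,0,0,0,0,0],[0,0,0,0,0,0]]'; python3 go.py 634.7 310 17 99.75
python3 - <<'E'
from h import *
d=arm.get_image("top");im=d["frame"];hsv=cv2.cvtColor(im,cv2.COLOR_RGB2HSV)
for n,p,z in(("purple",(313,174),.1),("mug",(262,111),.086)): print(n,onz(d,p,z))
E
```

```text
clock: 26.03
position: [0.6327, 0.3109, 0.1393]
ee_rot: [0.273, -3.127, 0.001]
force: [-0.9, -1.2, -1.4]
width: 0.563
gripper_force: 20.0
turn/120 [-0.0003 -0.0013  0.0019] shift/0.4 after turn [-0.0045 -0.0031  0.3056] before turn [-0.0053 -0.003   0.3056] rows>=3.1
purple [0.62063067 0.11974802]
mug [0.76419899 0.22979312]
```

```bash
python3 -m creep '[[-0.005,-0.003,0.05,0,0,0.002],[0,0,0.07,0,0,0],[0,0,0.07,0,0,0],[0,0,0.05,0,0,0],[0,0,0.03,0,0,0],[0,0,0.02,0,0,0],[0,0,0.01,0,0,0],[0,0,0.002,0,0,0],[0,0,0,0,0,0],[0,0,0,0,0,0]]'; python3 go.py 634.7 310 16 99.75
```

```text
clock: 26.92
position: [0.6368, 0.3094, 0.0221]
ee_rot: [-0.264, 3.129, 0.001]
force: [0.5, -0.3, -1.2]
width: 0.559
gripper_force: 20.0
turn/120 [ 0.0003  0.0009 -0.0009] shift/0.4 after turn [0.0048 0.0023 0.0151] before turn [0.0049 0.0022 0.0151] rows>=0.2
```

```bash
python3 -m creep '[[0.003,0.001,0.006,0,0,0],[0.001,0.001,0.004,0,0,0],[0,0,0.003,0,0,0],[0,0,0.0015,0,0,0],[0,0,0,0,0,0],[0,0,0,0,0,0]]'
```

```text
clock: 27.42
position: [0.6341, 0.31, 0.0163]
ee_rot: [-0.265, 3.13, 0.001]
force: [-4.5, -1.2, 9.6]
width: 0.557
gripper_force: 20.0
```

```bash
python3 -m creep '[[0,0,0,0,0,0],[0,0,0,0,0,0],[0,0,0,0,0,0],[0,0,0,0,0,0],[0,0,-0.03,0,0,0],[0,0,-0.07,0,0,0],[0,0,-0.08,0,0,0],[0,0,-0.08,0,0,0],[0,0,-0.08,0,0,0],[0,0,-0.08,0,0,0],[0,0,-0.02,0,0,0],[0,0,0,0,0,0],[0,0,0,0,0,0]]' -0.56
python3 - <<'E'
from h import *
s=arm.observe();d=arm.get_image("wrist");im=d["frame"];hsv=cv2.cvtColor(im,cv2.COLOR_RGB2HSV)
p=wproj(d,s,[.635,.31,.056]);print(s["joints"][6],p,wproj(d,s,[.635,.31,.064]))
for n,m,z in(("lid",cv2.inRange(hsv,(0,0,120),(180,45,255)),.05),("cork",cv2.inRange(hsv,(8,90,90),(28,255,255)),.006)):
    mm=np.zeros_like(m);x,y=p.astype(int);mm[y-60:y+32,x-65:x+65]=m[y-60:y+32,x-65:x+65]
    c=max(cv2.findContours(mm,cv2.RETR_EXTERNAL,cv2.CHAIN_APPROX_NONE)[0],key=cv2.contourArea)
    w=np.array([wonz(d,s,q[0],z) for q in c],np.float32)*1000
    print(n,cv2.boundingRect(c),cv2.minEnclosingCircle(w))
E
python3 go.py 472.8 281.5 190 9.75
```

```text
clock: 28.5
position: [0.6342, 0.3096, 0.1913]
ee_rot: [-0.264, 3.13, 0.001]
force: [-0.7, -0.3, -0.8]
width: 0.78
gripper_force: 0.0
1.3015892748968962 [282.2554606  198.49145851] [282.24615353 200.54421527]
lid (257, 170, 53, 51) ((633.346435546875, 310.46856689453125), 25.0806884765625)
cork (243, 142, 83, 82) ((629.794189453125, 310.7066955566406), 45.16929244995117)
turn/120 [-7.000e-04 -4.000e-04  7.492e-01] shift/0.4 after turn [-6.000e-04 -4.079e-01 -1.000e-04] before turn [ 0.4079 -0.0014  0.0005] rows>=4.1
```

```bash
python3 -m creep '[[0.04,0,0,0,0,0],[0.07,0,0,0,0,0],[0.08,0,0,0,0,0],[0.08,0,0,0,0,0],[0.07,0,0,0,0,0],[0.045,0,0,0,0,0],[0.022,-0.001,0,0,0,0],[0,0,0,0,0,0],[0,0,0,0,0,0]]' -0.4;  python3 -m creep '[[0,0,0,0,0,0.05],[0,0,0,0,0,0.05],[0,0,0,0,0,0.05],[0,0,0,0,0,0.05],[0,0,0,0,0,0.05],[0,0,0,0,0,0.05],[0,0,0,0,0,0.05],[0,0,0,0,0,0.05],[0,0,0,0,0,0.05],[0,0,0,0,0,0.05],[0,0,0,0,0,0.05],[0,0,0,0,0,0.05],[0,0,0,0,0,0.05],[0,0,0,0,0,0.05],[0,0,0,0,0,0.05],[0,0,0,0,0,0],[0,0,0,0,0,0]]'; python3 go.py 472.8 281.5 74 9.75
python3 - <<'E'
from h import *
d=arm.get_image("top");im=d["frame"];hsv=cv2.cvtColor(im,cv2.COLOR_RGB2HSV);cv2.imwrite("pics/t2.png",cv2.resize(im[110:310,150:400],None,fx=3,fy=3)[:,:,::-1])
for n,m,z in(("lid",cv2.inRange(hsv,(0,0,120),(180,45,255)),.05),("cork",cv2.inRange(hsv,(8,90,120),(28,255,255)),.006)):
    mm=np.zeros_like(m);mm[145:210,195:258]=m[145:210,195:258]
    c=max(cv2.findContours(mm,cv2.RETR_EXTERNAL,cv2.CHAIN_APPROX_NONE)[0],key=cv2.contourArea)
    w=np.array([onz(d,q[0],z) for q in c],np.float32)*1000
    print(n,cv2.boundingRect(c),cv2.minEnclosingCircle(w))
E
```

```text
clock: 29.3
position: [0.4742, 0.2819, 0.1904]
ee_rot: [0.264, -3.13, 0.001]
force: [-0.4, -0.2, -0.6]
width: 0.699
gripper_force: 0.0
clock: 30.72
position: [0.4748, 0.282, 0.1905]
ee_rot: [2.023, 2.402, -0.001]
force: [-0.7, 0.3, 0.3]
width: 0.702
gripper_force: 0.0
turn/120 [0.0002 0.0006 0.0005] shift/0.4 after turn [-0.0003 -0.0052  0.2914] before turn [ 1.000e-04 -5.300e-03  2.914e-01] rows>=2.9
lid (251, 195, 4, 5) ((579.8446044921875, 249.81141662597656), 4.4854888916015625)
cork (231, 159, 17, 29) ((644.3186645507812, 287.0628662109375), 36.39756393432617)
```

View pics/t2.png

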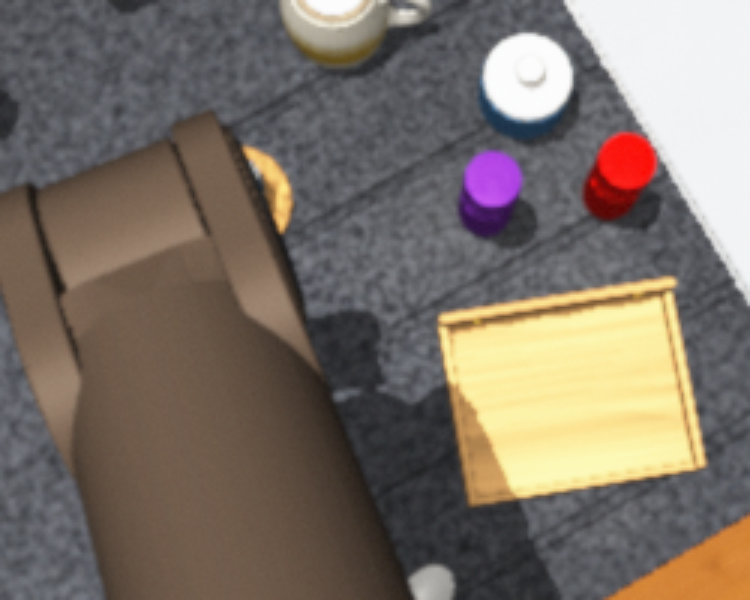

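The arm hides the coaster from above; the empty stand is clear. I'll check the pot's centring in the side view by numbers.

Run:
```python
from h import *
d=arm.get_image("side");im=d["frame"];hsv=cv2.cvtColor(im,cv2.COLOR_RGB2HSV)
u,v=proj(d,[.635,.31,.006]).astype(int);print(u,v)
def bb(m,r):
    mm=np.zeros_like(m);mm[r[1]:r[3],r[0]:r[2]]=m[r[1]:r[3],r[0]:r[2]]
    c=max(cv2.findContours(mm,cv2.RETR_EXTERNAL,cv2.CHAIN_APPROX_NONE)[0],key=cv2.contourArea);return cv2.boundingRect(c),c
r=(u-40,v-50,u+40,v+25)
bc,cc=bb(cv2.inRange(hsv,(8,70,60),(28,255,255)),r); bp,cp=bb(cv2.inRange(hsv,(95,80,30),(125,255,255)),r)
print("cork",bc,"body",bp)
w=np.array([onz(d,q[0],.006) for q in cc],np.float32)*1000
print("cork hull circ",cv2.minEnclosingCircle(w))
def pred(x,y,r,zs):
    P=np.array([proj(d,[x+r*np.cos(a),y+r*np.sin(a),z]) for z in zs for a in np.linspace(0,6.28,60)]);return P.min(0),P.max(0)-P.min(0)
for x,y in((.634,.310),(.630,.310),(.634,.306)): print(x,y,"cork",pred(x,y,.045,[0,.006]),"body",pred(x,y,.026,[.006,.046]))
```

```text
290 205
cork (270, 200, 28, 17) body (280, 190, 23, 20)
cork hull circ ((623.4541015625, 299.1793518066406), 47.34510803222656)
0.634 0.31 cork (array([270.21083316, 197.09914486]), array([38.90236388, 19.34322202])) body (array([278.06977587, 184.87152861]), array([22.89353556, 25.36390663]))
0.63 0.31 cork (array([268.50792901, 197.26053881]), array([38.92437357, 19.3684336 ])) body (array([276.33979828, 185.0311416 ]), array([22.90672817, 25.38432421]))
0.634 0.306 cork (array([270.51058127, 197.77836261]), array([39.03900083, 19.4678018 ])) body (array([278.40319341, 185.53222329]), array([22.97544034, 25.4732484 ]))
```

The pot sits about 4 mm from the coaster's centre, well within it. Now I'll pick up the oregano jar at exactly its release pose.

```bash
python3 -m creep '[[0,-0.005,0.05,0,0,0.0005],[0,0,0.07,0,0,0],[0,0,0.07,0,0,0],[0,0,0.05,0,0,0],[0,0,0.03,0,0,0],[0,0,0.015,0,0,0],[0,0,0.004,0,0,0],[0,0,0,0,0,0],[0,0,0,0,0,0],[0,0,0,0,0,0]]'; python3 go.py 472.8 281.5 74 9.75
```

```text
clock: 31.65
position: [0.4725, 0.282, 0.0763]
ee_rot: [2.027, 2.399, 0.003]
force: [0.1, -0.2, 0.2]
width: 0.7
gripper_force: 0.0
turn/120 [ 0.0007 -0.0004 -0.0012] shift/0.4 after turn [-0.0014  0.0006  0.0058] before turn [-0.0014  0.0006  0.0058] rows>=0.1
```

```bash
python3 -m creep '[[-0.0014,0.0006,0.005,0,0,-0.001],[0,0,0,0,0,0],[0,0,0,0,0,0]]'; python3 -m creep '[[0,0,0,0,0,0],[0,0,0,0,0,0],[0,0,0,0,0,0],[0,0,0,0,0,0],[0,0,0,0,0,0],[0,0,0,0,0,0],[0,0,0,0,0,0]]' 1 20;  python3 go.py 465.4 7.9 176 9.75
```

```text
clock: 31.9
position: [0.4722, 0.2812, 0.0736]
ee_rot: [-2.025, -2.402, -0.001]
force: [-0.0, 1.0, -0.2]
width: 0.703
gripper_force: 0.0
clock: 32.48
position: [0.4722, 0.2812, 0.0733]
ee_rot: [-2.025, -2.401, -0.0]
force: [1.0, 0.8, 0.1]
width: 0.443
gripper_force: 20.0
turn/120 [ 0.     -0.     -0.0004] shift/0.4 after turn [-0.6704 -0.1324 -0.2567] before turn [-0.6705 -0.1319 -0.2567] rows>=7.3
```

```bash
python3 -m creep '[[0,0,-0.02,0,0,0],[0,0,-0.05,0,0,0],[0,0,-0.06,0,0,0],[0,0,-0.06,0,0,0],[0,0,-0.06,0,0,0],[-0.03,-0.006,0,0,0,0],[-0.07,-0.014,0,0,0,0],[-0.08,-0.016,0,0,0,0],[-0.08,-0.016,0,0,0,0],[-0.08,-0.016,0,0,0,0],[-0.08,-0.016,0,0,0,0],[-0.08,-0.016,0,0,0,0],[-0.07,-0.014,0,0,0,0],[-0.05,-0.009,0,0,0,0],[-0.03,-0.006,0,0,0,0],[-0.02,-0.003,0,0,0,0],[0,0,0,0,0,0],[0,0,0,0,0,0]]'; python3 go.py 465.4 7.9 85 9.75
```

```text
clock: 33.98
position: [0.4652, 0.0083, 0.1733]
ee_rot: [-2.026, -2.401, -0.0]
force: [-0.7, -0.7, -1.6]
width: 0.439
gripper_force: 20.0
turn/120 [ 0.     -0.0002 -0.0005] shift/0.4 after turn [-1.100e-03  2.000e-04  2.209e-01] before turn [-1.200e-03  2.000e-04  2.209e-01] rows>=2.2
```

```bash
python3 -m creep '[[-0.001,0,0.05,0,0,0],[0,0,0.06,0,0,0],[0,0,0.05,0,0,0],[0,0,0.03,0,0,0],[0,0,0.02,0,0,0],[0,0,0.01,0,0,0],[0,0,0,0,0,0],[0,0,0,0,0,0],[0,0,0,0,0,0]]'; python3 go.py 465.4 7.9 75 9.75
```

```text
clock: 34.73
position: [0.466, 0.0079, 0.086]
ee_rot: [2.025, 2.401, 0.002]
force: [0.6, -0.5, -0.4]
width: 0.439
gripper_force: 20.0
turn/120 [ 0.0006 -0.0001 -0.0002] shift/0.4 after turn [ 0.0002 -0.0015  0.0276] before turn [ 0.0002 -0.0015  0.0276] rows>=0.3
```

```bash
python3 -m creep '[[0,-0.0015,0.008,0,0,0],[0,0,0.007,0,0,0],[0,0,0.005,0,0,0],[0,0,0.004,0,0,0],[0,0,0.003,0,0,0],[0,0,0,0,0,0],[0,0,0,0,0,0]]'
```

```text
clock: 35.32
position: [0.4651, 0.0076, 0.075]
ee_rot: [2.026, 2.401, 0.001]
force: [-2.0, 0.2, 9.2]
width: 0.438
gripper_force: 20.0
```

```bash
python3 -m creep '[[0,0,0,0,0,0],[0,0,0,0,0,0],[0,0,0,0,0,0],[0,0,0,0,0,0],[0,0,-0.03,0,0,0],[0,0,-0.06,0,0,0],[0,0,-0.06,0,0,0],[0,0,-0.06,0,0,0],[0,0,-0.06,0,0,0],[0,0,0,0,0,0],[0,0,0,0,0,0]]' -0.4; python3 go.py 477.1 337 120 9.75
```

```text
clock: 36.23
position: [0.4656, 0.0079, 0.1834]
ee_rot: [2.024, 2.401, 0.004]
force: [-1.0, -0.2, -0.7]
width: 0.699
gripper_force: 0.0
turn/120 [ 0.0013 -0.0003 -0.0002] shift/0.4 after turn [0.8061 0.1678 0.1586] before turn [0.8061 0.1671 0.1595] rows>=8.4
```

```bash
python3 -m creep '[[0.04,0.008,0,0,0,0],[0.08,0.017,0,0,0,0],[0.085,0.018,0,0,0,0],[0.085,0.018,0,0,0,0],[0.085,0.018,0,0,0,0],[0.085,0.018,0,0,0,0],[0.085,0.018,0,0,0,0],[0.085,0.018,0,0,0,0],[0.08,0.016,0,0,0,0],[0.05,0.01,0,0,0,0],[0.03,0.006,0,0,0,0],[0.016,0.003,0,0,0,0],[0,0,0.05,0,0,0],[0,0,0.06,0,0,0],[0,0,0.04,0,0,0],[0,0,0,0,0,0],[0,0,0,0,0,0],[0,0,0,0,0,0]]'; python3 go.py 477.1 337 65.6 9.75
```

```text
clock: 37.73
position: [0.4775, 0.3359, 0.1234]
ee_rot: [2.027, 2.4, 0.001]
force: [-0.4, 0.9, -0.1]
width: 0.702
gripper_force: 0.0
turn/120 [ 0.0004 -0.     -0.0011] shift/0.4 after turn [ 0.0029 -0.0004  0.1444] before turn [ 0.0029 -0.0005  0.1444] rows>=1.4
```

```bash
python3 -m creep '[[0.003,-0.0005,0.03,0,0,-0.001],[0,0,0.04,0,0,0],[0,0,0.03,0,0,0],[0,0,0.02,0,0,0],[0,0,0.015,0,0,0],[0,0,0.008,0,0,0],[0,0,0,0,0,0],[0,0,0,0,0,0],[0,0,0,0,0,0]]'; python3 go.py 477.1 337 65.6 9.75; python3 -m creep '[[0,0,0,0,0,0],[0,0,0,0,0,0],[0,0,0,0,0,0],[0,0,0,0,0,0],[0,0,0,0,0,0],[0,0,0,0,0,0],[0,0,0,0,0,0]]' 1 20;  python3 go.py 457.5 56.1 165 9.75
```

```text
clock: 38.48
position: [0.4767, 0.338, 0.0659]
ee_rot: [2.023, 2.403, 0.001]
force: [-0.3, -0.1, -0.4]
width: 0.701
gripper_force: 0.0
turn/120 [ 0.0004 -0.0002  0.0006] shift/0.4 after turn [-0.0027  0.0006  0.0007] before turn [-0.0027  0.0006  0.0007] rows>=0.0
clock: 39.07
position: [0.4763, 0.3378, 0.0654]
ee_rot: [-2.023, -2.404, -0.0]
force: [-0.9, -0.3, 0.7]
width: 0.36
gripper_force: 19.7
turn/120 [ 0.     -0.      0.0006] shift/0.4 after turn [-0.6863 -0.1655 -0.249 ] before turn [-0.686  -0.1664 -0.2491] rows>=7.5
```

```bash
python3 -m creep '[[0,0,-0.02,0,0,0],[0,0,-0.05,0,0,0],[0,0,-0.06,0,0,0],[0,0,-0.06,0,0,0],[0,0,-0.06,0,0,0],[-0.03,-0.007,0,0,0,0],[-0.07,-0.017,0,0,0,0],[-0.08,-0.02,0,0,0,0],[-0.08,-0.02,0,0,0,0],[-0.08,-0.02,0,0,0,0],[-0.08,-0.02,0,0,0,0],[-0.08,-0.02,0,0,0,0],[-0.07,-0.017,0,0,0,0],[-0.06,-0.013,0,0,0,0],[-0.03,-0.007,0,0,0,0],[-0.024,-0.004,0,0,0,0],[0,0,0,0,0,0],[0,0,0,0,0,0]]'; python3 go.py 457.3 57 78 9.75
```

```text
clock: 40.57
position: [0.4581, 0.0577, 0.1653]
ee_rot: [-2.023, -2.404, -0.001]
force: [0.6, 0.3, -1.2]
width: 0.358
gripper_force: 19.6
turn/120 [ 0.0001 -0.0002  0.0008] shift/0.4 after turn [-0.0015 -0.0023  0.2183] before turn [-0.0015 -0.0023  0.2183] rows>=2.2
```

```bash
python3 -m creep '[[-0.0015,-0.002,0.05,0,0,0.0007],[0,0,0.06,0,0,0],[0,0,0.05,0,0,0],[0,0,0.03,0,0,0],[0,0,0.02,0,0,0],[0,0,0.008,0,0,0],[0,0,0,0,0,0],[0,0,0,0,0,0],[0,0,0,0,0,0]]'; python3 go.py 457.3 57 67 9.75
```

```text
clock: 41.32
position: [0.4579, 0.0567, 0.0788]
ee_rot: [2.024, 2.402, 0.002]
force: [0.3, -0.6, -0.2]
width: 0.36
gripper_force: 19.6
turn/120 [ 0.0006 -0.0002  0.0001] shift/0.4 after turn [ 0.0011 -0.0012  0.0295] before turn [ 0.0011 -0.0013  0.0295] rows>=0.3
```

```bash
python3 -m creep '[[0.001,-0.001,0.008,0,0,0],[0,0,0.007,0,0,0],[0,0,0.006,0,0,0],[0,0,0.004,0,0,0],[0,0,0.004,0,0,0],[0,0,0.001,0,0,0],[0,0,0,0,0,0],[0,0,0,0,0,0]]'
```

```text
clock: 41.98
position: [0.457, 0.0566, 0.067]
ee_rot: [-2.025, -2.401, -0.002]
force: [-5.2, -0.9, 18.6]
width: 0.362
gripper_force: 21.2
```

```bash
python3 -m creep '[[0,0,0,0,0,0],[0,0,0,0,0,0],[0,0,0,0,0,0],[0,0,0,0,0,0],[0,0,-0.03,0,0,0],[0,0,-0.06,0,0,0],[0,0,-0.06,0,0,0],[0,0,-0.06,0,0,0],[0,0,-0.06,0,0,0],[0,0,-0.01,0,0,0],[0,0,0,0,0,0]]' -0.4; python3 go.py 482.1 390.2 125 9.75
```

```text
clock: 42.9
position: [0.4578, 0.0569, 0.1794]
ee_rot: [2.023, 2.401, 0.005]
force: [1.2, 0.1, -0.4]
width: 0.696
gripper_force: 0.0
turn/120 [ 0.0015 -0.0005  0.0001] shift/0.4 after turn [0.8108 0.201  0.1359] before turn [0.8106 0.2007 0.1373] rows>=8.5
```

```bash
python3 -m creep '[[0.04,0.01,0,0,0,0],[0.08,0.02,0,0,0,0],[0.085,0.021,0,0,0,0],[0.085,0.021,0,0,0,0],[0.085,0.021,0,0,0,0],[0.085,0.021,0,0,0,0],[0.085,0.021,0,0,0,0],[0.085,0.021,0,0,0,0],[0.08,0.02,0,0,0,0],[0.05,0.012,0,0,0,0],[0.03,0.007,0,0,0,0],[0.02,0.006,0,0,0,0],[0,0,0.05,0,0,0],[0,0,0.05,0,0,0],[0,0,0.03,0,0,0],[0,0,0,0,0,0],[0,0,0,0,0,0],[0,0,0,0,0,0]]'; python3 go.py 482.1 390.2 75 9.75
```

```text
clock: 44.4
position: [0.4819, 0.3891, 0.127]
ee_rot: [2.026, 2.401, 0.001]
force: [0.4, 0.2, -0.4]
width: 0.705
gripper_force: 0.0
turn/120 [ 0.0004 -0.0001 -0.0006] shift/0.4 after turn [0.0027 0.001  0.1299] before turn [0.0026 0.0009 0.1299] rows>=1.3
```

```bash
python3 -m creep '[[0.001,0.001,0.03,0,0,0],[0,0,0.035,0,0,0],[0,0,0.025,0,0,0],[0,0,0.02,0,0,0],[0,0,0.012,0,0,0],[0,0,0.008,0,0,0],[0,0,0,0,0,0],[0,0,0,0,0,0],[0,0,0,0,0,0]]'; python3 go.py 482.1 390.2 75 9.75; python3 -m creep '[[0,0,0,0,0,0],[0,0,0,0,0,0],[0,0,0,0,0,0],[0,0,0,0,0,0],[0,0,0,0,0,0],[0,0,0,0,0,0],[0,0,0,0,0,0]]' 1 20;  python3 go.py 449.2 102.5 175 9.75
```

```text
clock: 45.15
position: [0.4819, 0.3902, 0.0746]
ee_rot: [2.025, 2.402, 0.001]
force: [-0.2, 0.3, 0.8]
width: 0.7
gripper_force: 0.0
turn/120 [ 0.0004 -0.0002 -0.0001] shift/0.4 after turn [-0.0001  0.0006 -0.0009] before turn [-0.0001  0.0006 -0.0009] rows>=0.0
clock: 45.73
position: [0.4816, 0.39, 0.0742]
ee_rot: [2.025, 2.402, 0.0]
force: [-0.2, -0.9, 0.9]
width: 0.441
gripper_force: 20.0
turn/120 [ 0.0001 -0.0001 -0.0001] shift/0.4 after turn [-0.6947 -0.2016 -0.2519] before turn [-0.6947 -0.2014 -0.252 ] rows>=7.7
```

```bash
python3 -m creep '[[0,0,-0.02,0,0,0],[0,0,-0.05,0,0,0],[0,0,-0.06,0,0,0],[0,0,-0.06,0,0,0],[0,0,-0.06,0,0,0],[-0.03,-0.009,0,0,0,0],[-0.07,-0.02,0,0,0,0],[-0.08,-0.023,0,0,0,0],[-0.08,-0.023,0,0,0,0],[-0.08,-0.023,0,0,0,0],[-0.08,-0.023,0,0,0,0],[-0.08,-0.023,0,0,0,0],[-0.08,-0.023,0,0,0,0],[-0.06,-0.018,0,0,0,0],[-0.034,-0.01,0,0,0,0],[-0.021,-0.0066,0,0,0,0],[0,0,0,0,0,0],[0,0,0,0,0,0]]'; python3 go.py 449.2 102.5 85 9.75
```

```text
clock: 47.23
position: [0.4493, 0.1033, 0.1742]
ee_rot: [-2.024, -2.402, -0.001]
force: [-0.0, 0.9, -1.3]
width: 0.438
gripper_force: 20.0
turn/120 [ 0.0002 -0.0002  0.0002] shift/0.4 after turn [-0.0019 -0.0006  0.223 ] before turn [-0.0021 -0.0007  0.223 ] rows>=2.2
```

```bash
python3 -m creep '[[-0.001,-0.0006,0.05,0,0,0],[0,0,0.06,0,0,0],[0,0,0.05,0,0,0],[0,0,0.03,0,0,0],[0,0,0.02,0,0,0],[0,0,0.013,0,0,0],[0,0,0,0,0,0],[0,0,0,0,0,0],[0,0,0,0,0,0]]'; python3 go.py 449.2 102.5 76 9.75
```

```text
clock: 47.98
position: [0.4495, 0.1023, 0.0856]
ee_rot: [2.024, 2.402, 0.002]
force: [-0.5, 0.1, -1.4]
width: 0.442
gripper_force: 20.0
turn/120 [ 0.0006 -0.0002  0.0001] shift/0.4 after turn [ 0.0006 -0.0007  0.0239] before turn [ 0.0006 -0.0008  0.0239] rows>=0.2
```

```bash
python3 -m creep '[[0,-0.0005,0.008,0,0,0],[0,0,0.006,0,0,0],[0,0,0.005,0,0,0],[0,0,0.004,0,0,0],[0,0,0.002,0,0,0],[0,0,0,0,0,0],[0,0,0,0,0,0]]'
```

```text
clock: 48.57
position: [0.4494, 0.1021, 0.0758]
ee_rot: [2.025, 2.402, 0.003]
force: [-3.1, -0.9, 16.5]
width: 0.44
gripper_force: 20.0
```

```bash
python3 -m creep '[[0,0,0,0,0,0],[0,0,0,0,0,0],[0,0,0,0,0,0],[0,0,0,0,0,0],[0,0,-0.03,0,0,0],[0,0,-0.06,0,0,0],[0,0,-0.06,0,0,0],[0,0,-0.06,0,0,0],[0,0,-0.08,0,0,0],[0,0,-0.08,0,0,0],[0,0,-0.05,0,0,0],[0,0,0,0,0,0]]' -0.4; python3 -m creep '[[0.04,-0.01,0,0,0,0],[0.08,-0.03,0,0,0,0],[0.08,-0.03,0,0,0,0],[0.08,-0.03,0,0,0,0],[0.08,-0.03,0,0,0,0],[0.08,-0.03,0,0,0,0],[0.08,-0.03,0,0,0,0],[0.08,-0.03,0,0,0,0],[0.08,-0.03,0,0,0,0],[0.08,-0.03,0,0,0,0],[0.08,-0.03,0,0,0,0],[0.08,-0.03,0,0,0,0],[0.08,-0.03,0,0,0,0],[0.08,-0.02,0,0,0,0],[0.04,0,0,0,0,0],[0,0,0,0,0,0],[0,0,0,0,0,0]]'
python3 - <<'E'
from h import *
d=arm.get_image("top");im=d["frame"];hsv=cv2.cvtColor(im,cv2.COLOR_RGB2HSV)
old=cv2.cvtColor(cv2.imread("pics/top0.png"),cv2.COLOR_BGR2RGB)
for n,(x0,y0,x1,y1) in dict(pap=(309,242,334,268),salt=(334,240,357,264),oreg=(357,234,384,260),mug=(240,85,297,135)).items():
    t=old[y0:y1,x0:x1]; r=cv2.matchTemplate(im[y0-8:y1+8,x0-8:x1+8],t,cv2.TM_CCOEFF_NORMED); _,v,_,l=cv2.minMaxLoc(r); print(n,round(v,2),l[0]-8,l[1]-8)
for n,m,z in(("lid",cv2.inRange(hsv,(0,0,150),(180,45,255)),.05),("cork",cv2.inRange(hsv,(8,90,120),(28,255,255)),.006)):
    mm=np.zeros_like(m);mm[145:210,195:258]=m[145:210,195:258]
    c=max(cv2.findContours(mm,cv2.RETR_EXTERNAL,cv2.CHAIN_APPROX_NONE)[0],key=cv2.contourArea)
    print(n,cv2.minEnclosingCircle(np.array([onz(d,q[0],z) for q in c],np.float32)*1000))
a=im[85:285,180:400]
cv2.imwrite("pics/t3.png",cv2.resize(a,None,fx=2.7,fy=2.7,interpolation=cv2.INTER_CUBIC)[:,:,::-1])
E
```

```text
clock: 49.57
position: [0.4509, 0.1023, 0.2467]
ee_rot: [2.023, 2.4, 0.01]
force: [-0.3, 0.4, 0.1]
width: 0.699
gripper_force: 0.0
clock: 50.98
position: [0.2187, 0.517, 0.2415]
ee_rot: [2.022, 2.403, -0.003]
force: [0.5, 0.5, 0.1]
width: 0.699
gripper_force: 0.0
pap 0.99 0 0
salt 0.9 0 0
oreg 1.0 0 0
mug 1.0 0 0
lid ((637.880615234375, 311.0202331542969), 25.417858123779297)
cork ((634.5091552734375, 310.3661193847656), 45.799652099609375)
```

View pics/t3.png

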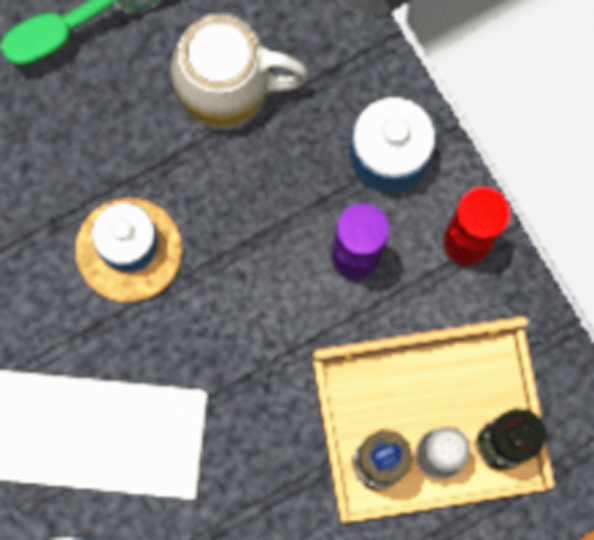

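The final top view shows the pot upright on the coaster, about 3 mm off centre. The three items are back at their original pixels with zero shift, and the mug hasn't moved. I'll hand it in.

```bash
python3 -c "
from cell import arm
print(arm.sign_off())"
```

```text
the job is handed in; nothing more can be done
None
```

I handed the job in at 51 s: the mustard pot stands upright on the coaster (about 3 mm off centre), both spice jars and the salt shaker are back where they stood to within a pixel in the top camera view, and the mug was not moved.

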